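# Start the orange flange nut on the palette stand's stud

## Task

Fasten the round metal palette on its stand: set the loose orange flange nut on the stud in the middle of the palette, turn it backwards (anticlockwise from above) under light pressure until you feel its thread drop in, then turn it on clockwise until its flange lies fully home, flush on the palette, and let go. Work gently, without forcing the thread, and leave the jars, tubes and jar lid where they are.

Things in the scene. Friction and masses are not known exactly. Their poses are not given: they have to be found in the camera images.
- nut: Loose orange plastic hexagon flange nut, 36 mm tall, about 90 g, at first flat on the table, flange down. Origin: centre of its underside; z up along the bore, x square to one pair of flats. Bottom: round flange 66 mm across, 5 mm thick; above it, from 5 to 36 mm height, the hexagon, 50 mm across flats (they face 0, 60, 120 deg from x). Open bore 40 mm wide.
- nut_teeth (a point): Point on the nut's axis 7 mm above its underside, axes as nut, level with its three thread teeth: round, 4.4 mm thick, pointing inwards at 0, 120 and 240 deg from x, their tips on a circle of 28.8 mm diameter.
- stand: Fixed palette stand: a grey foot carrying a dark round steel palette 220 mm across with dabs of paint, top face 40 mm above the table. Origin: centre of the foot's underside, on the axis of the upright brass stud; z up. Its yaw says nothing about the thread.
- stud_foot (a point): Point on the stud's axis at the palette's top face. Height of the nut's underside above it: 16 mm with the teeth on top of the steel end stops, 12 mm on the crowns (flat upper ends of the threads), 3.3 mm when just dropped into the thread entries, 0 mm fully home. Axial play of the thread 1.5 mm, radial 1.3 mm.
- stud_tip (a point): Top of the fixed brass stud, on its axis, 46 mm above the palette. Core 26 mm across up to 32 mm above the palette, then a cone narrowing to 14 mm at the tip. Round the core a coarse right-hand three-start thread 37 mm across. How it is turned about the axis is different each time and not told by any listed pose: feel for it.
- stud_crown (a point): Point on the stud's axis, 17.1 mm above the palette, level with the crowns. Each third has, going anticlockwise from above: a steel end stop 4 mm high and 6 deg wide; a level crown, 84 deg; an open entry, 30 deg (a tooth takes 16 deg), closed by the next end stop. On the crowns a nut is blocked clockwise; anticlockwise, within 100 deg, it drops in. A tooth on a stop's edge: ease back.
- stud_entry (a point): Point on the stud's axis, 8.1 mm above the palette, level with the floors of the entries. A nut on the crowns drops 9 mm into them by its weight or a light push (a 4 mm drop is only from end stops to crowns). There it is blocked anticlockwise; clockwise it goes down under the crowns, 20 mm a turn: home 60 to 80 deg on, hard stop about 25 deg later.
- jar_red: Closed red paint jar with white cap, 60 mm across, 75 mm tall, loose bystander; origin centre of underside.
- jar_green: Closed green glass jar with metal cap, 64 mm across, 80 mm tall, loose bystander; origin centre of underside.
- jar_dark: Closed amber jar with black cap, 60 mm across, 70 mm tall, loose bystander; origin centre of underside.
- tube_blue: White paint tube with blue band, 110 x 34 x 16 mm, lying flat, loose bystander; origin centre of underside, x along it to the cap.
- tube_ochre: White paint tube with yellow band, 110 x 34 x 16 mm, lying flat, loose bystander; origin centre of underside, x along it to the cap.
- jar_lid: Black jar lid, 54 mm across, 12 mm tall, loose bystander; origin centre of underside.
Not all that is in view belongs to the job. Several things look just like the nut: the one meant starts farthest from the robot's base.

How it is judged:
By the outcome, as a careful person would: the job done as asked, in the order asked, and still so for the second after the job is handed in, with the robot touching nothing.
It also fails if it takes over 72 s, if anything falls off the work surface, if the arm or the gripper's body presses on something with over 40 N, if the wrist force passes 120 N, or if a joint passes its speed limit or range.

## Robot

A 6-joint arm with a two-finger parallel gripper is mounted at the origin on the work surface. World frame = base frame: x ahead of the robot, y to its left, z up, the work surface at z = 0. Lengths are in m, angles in rad, forces in N, time in s.
With the tool pointing down it reaches from about 0.325 to 0.775 m from the base axis. Payload 5.5 kg.
Tool frame: the origin (TCP) lies midway between the tips of the shut fingers; the grasp point (between the pads) lies 19 mm behind it; y points along the fingers, x is the direction in which the jaws open and shut, and the axes are right-handed (so a half turn about y gives the same grasp; the last joint's range is limited). The gripper opens to 88 mm and grips with 3 to 60 N. Pads are 20 mm wide; open, the fingers measure 115 mm over their backs; the gripper's body (75 mm by 178 mm) begins 61 mm behind the grasp point.
Start: joints at [-1.19, 0.091, 1.231, -0, 1.82, -0.057], TCP at [0.254, -0.543, 0.223] pointing down, gripper open.
Joint ranges: [-2.87, 2.87], [-0.86, 2.18], [0.17, 2.46], [-1.51, 4.65], [0.06, 2.69], [-2.65, 2.65]. Speed limits (rad/s): [2.57, 2.57, 3.01, 3.14, 3.14, 3.14].

## Interface

Orientations are given as [roll, pitch, yaw] about the fixed x, y, z axes, in that order (R = Rz(yaw) Ry(pitch) Rx(roll)).
In Python, from plant import monitor, read_camera, camera_model, workorder gives the robot as it stands. The module is installed in compiled form; this text tells all that it offers.
- The arm moves only by the tool send_rows, never from a script. Its argument "rows" is a list of rows, each a list of 5 numbers: the shift along the tool's x, y, z in mm, then the turn about the tool's y in rad, then the opening, from -1 (shut) to 1 (fully open). A call has 1 to 20 rows; each row shifts and turns the commanded pose from where the row before left it, along the tool's axes as they then stand; what a row does not reach is not made up. A row lasts 1/10 s, in which the tool goes at most 50 mm and 8.59 degrees, less where a joint would pass 70% of its speed; a pose out of reach is approached as far as the arm can. A call is refused whole if a number of a shift passes 50 or a number of a turn 0.15, either way. A call with a gripper value outside its range is refused whole. The fingers move at their own pace and stop on an object; "grip_force" is the grip in N (left out, the last holds). Time passes only in rows, so rows that do not move let the fingers close. It gives the time, the measured TCP pose, the force and the opening at its end, in the units of the state.
- monitor.read_state(): the state, without advancing time (a new reading comes with each control period).
- read_camera(name): name is "side" or "top" or "wrist"; returns the picture (420x560x3 uint8, red, green, blue); there is no depth.
- camera_model(name): a dict with "mtx" (3x3 intrinsics, pixels), "dist_coeffs" ([k1, k2, p1, p2, k3] as OpenCV has them; the pictures are not rectified), "world_from_camera" (4x4, takes a point from camera to world coordinates). Camera axes: x right, y down, z forward; pixel columns grow to the right and rows downward; lengths in m; the calibration is good to about 2 mm. A picture is of the moment at which its call begins: read the wrist's pose just before it. camera_model takes no time and is no camera call; for the wrist camera it gives the pose at the moment of the call.
- workorder.finish_job(): hands the job in, once; it reports no verdict.
The state is a dict: "time": time; "qpos": joint angles; "qd": joint speeds; "joint_torque": joint torques, N m; "eef_pos": TCP position; "eef_rot": TCP orientation; "contact_force": force on the tool from outside, world axes, zero at the start; "ft_torque": the same for the moment, N m; "finger_gap": finger opening in m.
Only numpy, scipy, OpenCV 4.12 (cv2) and the standard library are available. Lean on these libraries where they do the work, as an engineer would, in place of code of your own. Each camera call takes 0.05 s, during which the arm holds its last target.

## Working session

There is one attempt and no reset: what is moved stays moved. The work goes in short steps, Python scripts to look and compute and a tool call to move; the robot and the scene stay as the last step left them, time stands still between calls to the robot, and variables do not carry over. Pictures are saved under pics/ and viewed, and the job is handed in when it is done.

Besides the shell and the picture viewer there is one more tool, called after ">>>" as name([rows], argument=value, ...), one row to a line, values as JSON. send_rows: Moves the arm, as the interface text tells. Its arguments: {"type":"object","properties":{"rows":{"type":"array","items":{"type":"array","items":{"type":"number"}}},"grip_force":{"type":"number"}},"required":["rows"]}

```bash
mkdir -p pics; cat > h.py <<'E'
import numpy as np, cv2
from scipy.spatial.transform import Rotation as R
from plant import monitor, read_camera, camera_model, workorder
def snap(n,f):
    m=camera_model(n); im=read_camera(n); cv2.imwrite('pics/'+f+'.png',im[:,:,::-1]); np.savez('pics/'+f+'.npz',im=im,**{k:np.array(v) for k,v in m.items()}); return im,m
def ray(m,uv,z):
    p=cv2.undistortPoints(np.array(uv,float).reshape(-1,1,2),np.array(m['mtx']),np.array(m['dist_coeffs'])).reshape(-1,2)
    T=np.array(m['world_from_camera']); d=np.c_[p,np.ones(len(p))]@T[:3,:3].T; o=T[:3,3]
    return o+d*((z-o[2])/d[:,2])[:,None]
def st():
    s=monitor.read_state(); print({k:np.round(s[k],4).tolist() for k in ['time','qpos','eef_pos','eef_rot','contact_force','ft_torque','finger_gap']}); return s
E
python3 - <<'E'
from h import *
st()
for n in ['top','side','wrist']:
    im,m=snap(n,n+'0'); print(n,np.round(m['world_from_camera'],3).tolist())
E
```

```text
{'time': 0.0, 'qpos': [-1.1897, 0.0918, 1.2319, -0.0, 1.8198, -0.0567], 'eef_pos': [0.2542, -0.5431, 0.2215], 'eef_rot': [-1.5707, 0.0019, -1.133], 'contact_force': [-0.0118, -0.1741, 0.5938], 'ft_torque': [-0.0273, 0.0058, 0.037], 'finger_gap': 0.0876}
top [[-0.001, -0.987, 0.158, 0.405], [-1.0, -0.001, -0.008, -0.097], [0.008, -0.158, -0.987, 1.213], [0.0, 0.0, 0.0, 1.0]]
side [[-0.916, -0.219, 0.336, 0.153], [-0.401, 0.517, -0.756, 0.82], [-0.008, -0.827, -0.562, 0.761], [0.0, 0.0, 0.0, 1.0]]
wrist [[0.425, -0.871, -0.248, 0.323], [-0.905, -0.409, -0.114, -0.511], [-0.002, 0.273, -0.962, 0.384], [0.0, 0.0, 0.0, 1.0]]
```

View pics/top0.png

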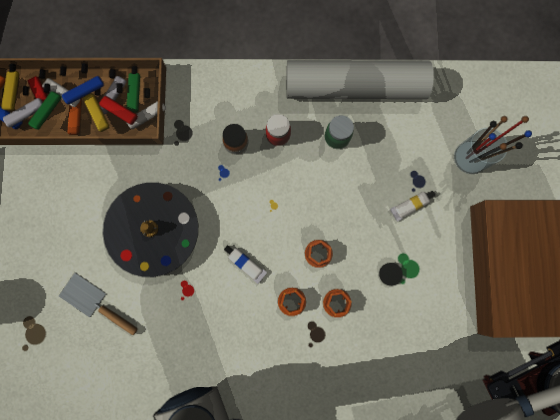

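View pics/side0.png

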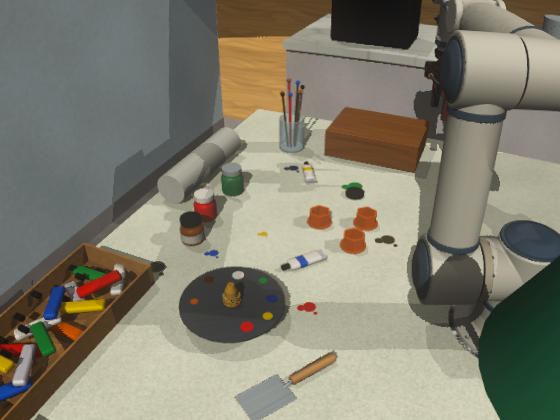

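View pics/wrist0.png

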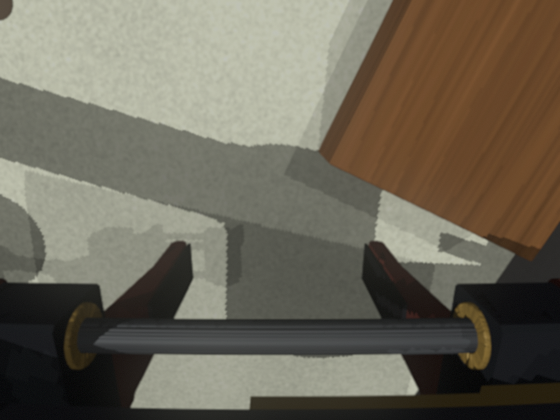

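The top view shows the palette at about (150,229) with the stud at (148,228), and nuts at (318,252), (291,301) and (337,302). The side view shows the same layout. The wrist view shows only the table and the wooden box.

```bash
python3 - <<'E'
from h import *
d=np.load('pics/top0.npz'); m={k:d[k] for k in ['mtx','dist_coeffs','world_from_camera']}; im=d['im']
hsv=cv2.cvtColor(im,cv2.COLOR_RGB2HSV)
mask=cv2.inRange(hsv,(3,140,80),(14,255,255))
n,l,s,c=cv2.connectedComponentsWithStats(mask)
for i in range(1,n):
    if s[i,4]>150:
        p=ray(m,[c[i]],0.012)[0]; print(c[i].round(1),s[i],p.round(4),np.hypot(p[0],p[1]).round(4))
b=ray(m,[(103,228),(198,228),(150,182),(150,277)],0.04); print(b.round(4), [(b[0,1]+b[1,1])/2,(b[2,0]+b[3,0])/2])
dk=((hsv[:,:,2]<85)).astype(np.uint8); dk[:, 215:]=0; dk[:170]=0;dk[290:]=0; dk[:,:95]=0
dk=cv2.morphologyEx(dk,cv2.MORPH_OPEN,np.ones((7,7)))
cs,_=cv2.findContours(dk,cv2.RETR_EXTERNAL,cv2.CHAIN_APPROX_NONE); q=max(cs,key=cv2.contourArea); e=cv2.fitEllipse(cv2.convexHull(q)); print(e, ray(m,[e[0]],0.04))
br=cv2.inRange(hsv,(10,90,40),(30,255,255)); br[:, :135]=0; br[:,165:]=0; br[:210]=0; br[245:]=0
ys,xs=np.nonzero(br); print(xs.min(),xs.max(),ys.min(),ys.max(),xs.mean(),ys.mean(), ray(m,[(xs.mean(),ys.mean())],0.065))
def up(f,im,x0,y0,x1,y1,k): cv2.imwrite(f,cv2.resize(im[y0:y1,x0:x1,::-1],None,fx=k,fy=k,interpolation=cv2.INTER_CUBIC))
up('pics/c0.png',im,90,170,370,330,2.8)
for n_,p in [('jar_dark',(234,133)),('jr',(277,127)),('tb',(246,263))]: print(n_,ray(m,[p],0.07 if n_[0]=='j' else .016))
E
```

```text
[ 72.6 120.3] [ 67 107  12  27 249] [0.8067 0.3899 0.012 ] 0.896
[520.8 263. ] [ 485  201   75  136 8124] [ 0.4606 -0.6798  0.012 ] 0.8212
[317.3 253.5] [305 240  27  27 340] [ 0.4837 -0.2016  0.012 ] 0.5241
[291.  301.3] [278 288  28  28 352] [ 0.3739 -0.1397  0.012 ] 0.3991
[335.9 302.5] [323 289  28  28 369] [ 0.3712 -0.243   0.012 ] 0.4436
[[0.54   0.2921 0.04  ]
 [0.5402 0.0738 0.04  ]
 [0.6477 0.1881 0.04  ]
 [0.4287 0.1798 0.04  ]] [np.float64(0.18294723084307588), np.float64(0.5381824646237072)]
((155.02490234375, 227.3015594482422), (94.85401153564453, 108.0855484008789), 58.35599899291992) [[0.54169104 0.17249585 0.04      ]]
140 157 220 236 147.76 227.90285714285713 [[0.53740924 0.18303781 0.065     ]]
jar_dark [[ 0.75677866 -0.00817096  0.07      ]]
jr [[ 0.77129516 -0.10723221  0.07      ]]
tb [[ 0.46145338 -0.03567801  0.016     ]]
```

View pics/c0.png

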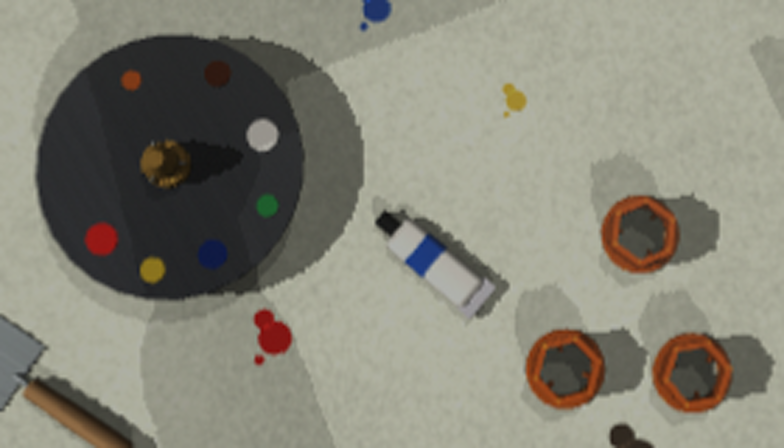

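Target nut (farthest from the base, 0.524 m) is at about (0.484, -0.202), and the stud is at about (0.538, 0.183). I'll move over the nut for a wrist view.

>>> send_rows([
  [-17.6,0,29.4,0,1],
  [-17.6,0,29.4,0,1],
  [-17.6,0,29.4,0,1],
  [-17.6,0,29.4,0,1],
  [-17.6,0,29.4,0,1],
  [-17.6,0,29.4,0,1],
  [-17.6,0,29.4,0,1],
  [-17.6,0,29.4,0,1],
  [-17.6,0,29.4,0,1],
  [-17.6,0,29.4,0,1],
  [-17.6,0,29.4,0,1],
  [-17.6,0,29.4,0,1],
  [0,0,0,0,1],
  [0,0,0,0,1],
])

```text
time: 1.55
eef_pos: [0.4844, -0.2022, 0.2223]
eef_rot: [-1.572, 0.0, -1.131]
contact_force: [-0.6, -0.1, 0.5]
finger_gap: 0.088
```

```bash
python3 - <<'E'
from h import *
st()
im,m=snap('wrist','w1')
E
```

```text
{'time': 1.55, 'qpos': [-0.46, -0.1104, 1.4316, -0.0005, 1.8212, 0.6712], 'eef_pos': [0.4844, -0.2022, 0.2223], 'eef_rot': [-1.5716, 0.0003, -1.1314], 'contact_force': [-0.5511, -0.1302, 0.4747], 'ft_torque': [-0.021, 0.0076, 0.0042], 'finger_gap': 0.088}
```

View pics/w1.png

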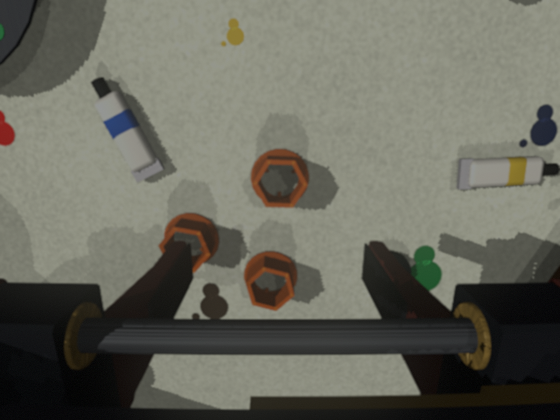

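The target nut is at (280,180) px, with neighbours at (189,243) and (270,280). Next I need its hexagon orientation.

```bash
python3 - <<'E'
from h import *
d=np.load('pics/w1.npz'); m={k:d[k] for k in ['mtx','dist_coeffs','world_from_camera']}; im=d['im']
hsv=cv2.cvtColor(im,cv2.COLOR_RGB2HSV)
mask=cv2.inRange(hsv,(2,130,60),(16,255,255)); mask[225:]=0; mask[:130]=0; mask[:,:230]=0; mask[:,330:]=0
ys,xs=np.nonzero(mask); print(xs.min(),xs.max(),ys.min(),ys.max())
for z in (0.005,0.036): print(z,ray(m,[((xs.min()+xs.max())/2,(ys.min()+ys.max())/2)],z))
cs,_=cv2.findContours(mask,cv2.RETR_CCOMP,cv2.CHAIN_APPROX_NONE)
for c in cs:
    if cv2.contourArea(c)>100:
        (u,v),r=cv2.minEnclosingCircle(c); print(cv2.contourArea(c),u,v,r)
c=im[130:230,230:330,::-1]; cv2.imwrite('pics/c1.png',cv2.resize(c,None,fx=6,fy=6,interpolation=cv2.INTER_CUBIC))
E
```

```text
252 307 150 206
0.005 [[ 0.4865194  -0.20382824  0.005     ]]
0.036 [[ 0.49192359 -0.2010521   0.036     ]]
2329.0 280.0309143066406 178.6961669921875 29.812149047851562
1197.5 279.5 182.5 21.783119201660156
```

View pics/c1.png

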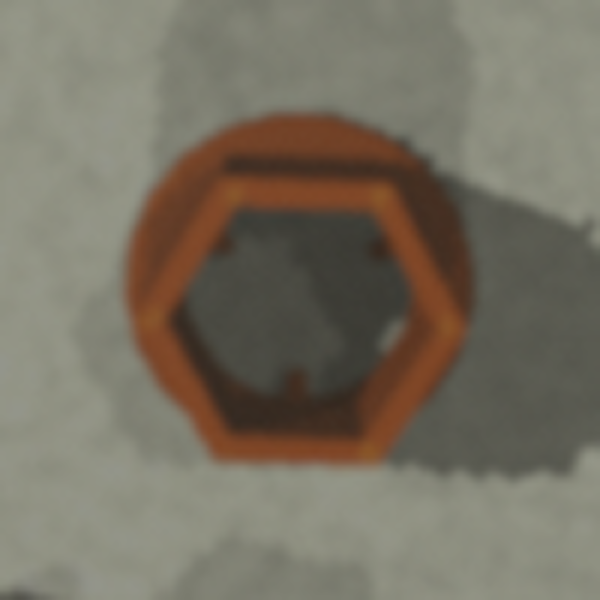

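```bash
python3 - <<'E'
from h import *
d=np.load('pics/w1.npz'); m={k:d[k] for k in ['mtx','dist_coeffs','world_from_camera']}
v=np.array([(228,180),(390,183),(466,325),(378,462),(215,462),(142,320)])/6.+[230,130]-0.4
p=ray(m,v,0.036)[:,:2]; c=p.mean(0); q=p-c; print(c, np.hypot(*q.T)*1000)
a=np.degrees(np.arctan2(q[:,1],q[:,0])); print(a); a60=np.unwrap(np.radians(a)*6)/6
x=np.degrees(np.angle(np.mean(np.exp(6j*np.radians(a))))/6); print('vertex ang mod60',x,'flat normals',(x+30)%60)
d=np.load('pics/w1.npz'); im=d['im']
# flange circle fit: upper/left/right arc
e=np.array([(305,110),(128,270),(474,290),(200,148),(160,190),(440,180)])/6.+[230,130]-0.4
pe=ray(m,e,0.005)[:,:2]; A=np.c_[2*pe,np.ones(len(pe))]; s=np.linalg.lstsq(A,(pe**2).sum(1),rcond=None)[0]; print('flange',s[:2],np.sqrt(s[2]+s[:2]@s[:2])*1000)
E
```

```text
[ 0.48693145 -0.20412409] [27.88036666 28.35718357 28.06535137 28.05331178 29.15815261 27.74809008]
[  52.45346763   -5.84813354  -65.22059351 -126.70922625  173.33864026
  113.87913124]
vertex ang mod60 -6.351058117344428 flat normals 23.64894188265557
flange [ 0.48747031 -0.20395159] 32.200714233169705
```

>>> send_rows([
  [0,10,0,-0.1241,1],
  [0,20,0,-0.1241,1],
  [0,25,0,-0.1241,1],
  [0,25,0,-0.1241,1],
  [3.3,25,0,0,1],
  [0,20,0,0,1],
  [0,5,0,0,1],
  [0,0,0,0,1],
])

```text
time: 2.4
eef_pos: [0.4861, -0.2053, 0.092]
eef_rot: [-1.571, 0.002, -0.638]
contact_force: [-0.2, -0.4, -0.3]
finger_gap: 0.0876
```

```bash
python3 - <<'E'
from h import *
st()
im,m=snap('wrist','w2')
E
```

```text
{'time': 2.4, 'qpos': [-0.4639, -0.0886, 1.6417, -0.0002, 1.5902, 0.1743], 'eef_pos': [0.4861, -0.2053, 0.092], 'eef_rot': [-1.5713, 0.0017, -0.6382], 'contact_force': [-0.2376, -0.383, -0.2854], 'ft_torque': [-0.0227, -0.0438, -0.0268], 'finger_gap': 0.0876}
```

View pics/w2.png

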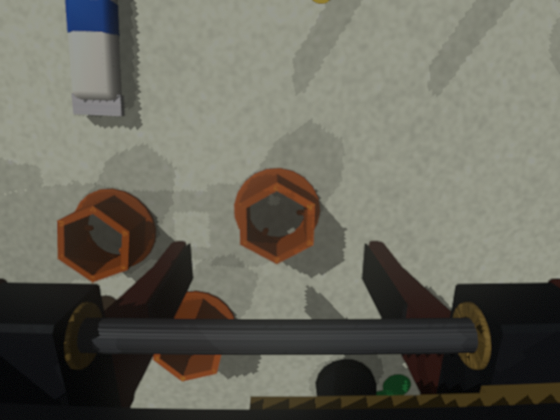

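Wrist view: the nut is centred between the fingers at about (277,218), with two of its flats facing the jaws. I'll refine its position.

```bash
python3 - <<'E'
from h import *
d=np.load('pics/w2.npz'); im=d['im']
c=im[160:270,220:340,::-1]; cv2.imwrite('pics/c2.png',cv2.resize(c,None,fx=6,fy=6,interpolation=cv2.INTER_CUBIC))
E
```

```text
(no output)
```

View pics/c2.png

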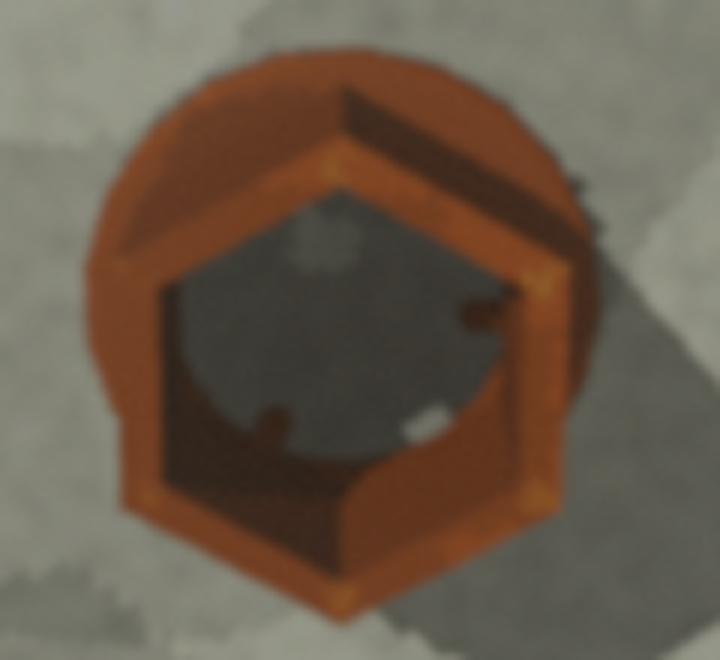

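```bash
python3 - <<'E'
from h import *
d=np.load('pics/w2.npz'); m={k:d[k] for k in ['mtx','dist_coeffs','world_from_camera']}
v=np.array([(337,132),(572,262),(560,512),(342,624),(122,505),(110,258)])/6.+[220,160]-0.4
p=ray(m,v,0.036)[:,:2]; c=p.mean(0); q=p-c; print(c, np.hypot(*q.T)*1000)
a=np.degrees(np.arctan2(q[:,1],q[:,0])); x=np.degrees(np.angle(np.mean(np.exp(6j*np.radians(a))))/6); print('flat normals',x+30-60)
e=np.array([(345,45),(86,295),(598,310),(180,110),(500,100),(110,190)])/6.+[220,160]-0.4
pe=ray(m,e,0.005)[:,:2]; A=np.c_[2*pe,np.ones(len(pe))]; s=np.linalg.lstsq(A,(pe**2).sum(1),rcond=None)[0]; print('flange',s[:2],np.sqrt(s[2]+s[:2]@s[:2])*1000)
E=np.array([.4861,-.2053]);th=-.638; tx=np.array([np.cos(th),np.sin(th)]);tz=np.array([-np.sin(th),np.cos(th)])
for n in (c,s[:2]): print((n-E)@tx*1000,(n-E)@tz*1000)
E
```

```text
[ 0.48669379 -0.20368353] [28.92895132 29.20621837 29.11729844 28.94600862 28.61427734 29.32166524]
flat normals -36.70690419351288
flange [ 0.48728938 -0.2032333 ] 32.22904341235923
-0.48577228540479134 1.6521479825390766
-0.2754864062605567 2.368539330791358
```

>>> send_rows([
  [-0.3,15,2,0,1],
  [0,20,0,0,1],
  [0,20,0,0,1],
  [0,15,0,0,1],
  [0,7,0,0,1],
  [0,3.5,0,0,1],
  [0,0,0,0,1],
  [0,0,0,0,1],
], grip_force=12)

```text
time: 3.25
eef_pos: [0.4885, -0.203, 0.0131]
eef_rot: [-1.571, -0.002, -0.637]
contact_force: [-0.5, -0.0, 0.3]
finger_gap: 0.0879
```

>>> send_rows([
  [0,2.5,0,0,1],
  [0,0,0,0,0.2],
  [0,0,0,0,-0.2],
  [0,0,0,0,-1],
  [0,0,0,0,-1],
  [0,0,0,0,-1],
  [0,0,0,0,-1],
  [0,0,0,0,-1],
], grip_force=12)

```text
time: 4.05
eef_pos: [0.4879, -0.2028, 0.0097]
eef_rot: [-1.571, 0.0, -0.637]
contact_force: [-0.5, 0.1, 1.3]
finger_gap: 0.05
```

```bash
python3 - <<'E'
from h import *
st(); st()
im,m=snap('wrist','w3')
E
```

```text
{'time': 4.05, 'qpos': [-0.4582, -0.0356, 1.7402, -0.0, 1.437, 0.1784], 'eef_pos': [0.4879, -0.2028, 0.0097], 'eef_rot': [-1.5708, 0.0, -0.6366], 'contact_force': [-0.4985, 0.107, 1.3073], 'ft_torque': [-0.0213, -0.0087, -0.0127], 'finger_gap': 0.05}
{'time': 4.05, 'qpos': [-0.4582, -0.0356, 1.7402, -0.0, 1.437, 0.1784], 'eef_pos': [0.4879, -0.2028, 0.0097], 'eef_rot': [-1.5708, 0.0, -0.6366], 'contact_force': [-0.4985, 0.107, 1.3073], 'ft_torque': [-0.0213, -0.0087, -0.0127], 'finger_gap': 0.05}
```

View pics/w3.png

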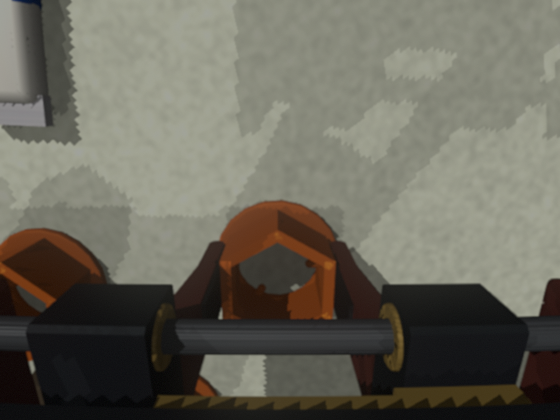

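The nut is gripped with the gap at 50 mm, and its hexagon is visible between the pads at about (278,260). I'll measure the nut's offset in the tool while lifting it.

```bash
python3 - <<'E'
from h import *
d=np.load('pics/w3.npz'); im=d['im']
c=im[190:330,205:350,::-1]; cv2.imwrite('pics/c3.png',cv2.resize(c,None,fx=5,fy=5,interpolation=cv2.INTER_CUBIC))
E
```

```text
(no output)
```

View pics/c3.png

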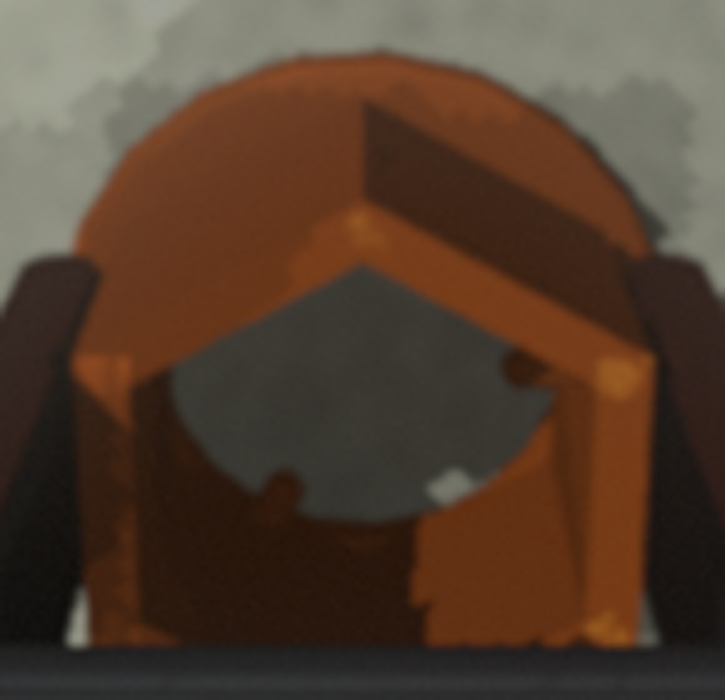

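>>> send_rows([
  [0,-5,0,0,-1],
  [0,-15,0,0,-1],
  [0,-30,0,0,-1],
  [0,-40,0,0,-1],
  [0,-40,0,0,-1],
  [0,-30,0,0,-1],
  [0,-10,0,0,-1],
])

```text
time: 4.8
eef_pos: [0.4893, -0.2034, 0.1853]
eef_rot: [-1.569, -0.008, -0.637]
contact_force: [0.2, -0.9, -1.3]
finger_gap: 0.0498
```

```bash
python3 - <<'E'
from h import *
d=np.load('pics/w3.npz'); m={k:d[k] for k in ['mtx','dist_coeffs','world_from_camera']}
f=lambda v: ray(m,np.array(v)/5.+[205,190]-0.4,0.036)[:,:2]
E=np.array([.4879,-.2028]);th=-.6366; tx=np.array([np.cos(th),np.sin(th)]);tz=np.array([-np.sin(th),np.cos(th)])
p=f([(365,203),(655,352),(72,358)]); print(np.c_[(p-E)@tx,(p-E)@tz]*1000, 'expected 0,28.87 /25,14.43')
pe=ray(m,np.array([(375,52),(125,155),(600,155),(77,245),(655,250)])/5.+[205,190]-.4,0.005)[:,:2]
A=np.c_[2*pe,np.ones(len(pe))]; s=np.linalg.lstsq(A,(pe**2).sum(1),rcond=None)[0]; print('flange',(s[:2]-E)@tx*1000,(s[:2]-E)@tz*1000,np.sqrt(s[2]+s[:2]@s[:2])*1000)
st()
E
```

```text
[[  0.31274319  26.81925662]
 [ 25.36643827  13.18324863]
 [-24.99074454  12.58050433]] expected 0,28.87 /25,14.43
flange 0.2964409220174149 -0.10655699593933438 32.024986093313224
{'time': 4.8, 'qpos': [-0.4582, -0.1096, 1.4962, 0.0001, 1.7472, 0.1784], 'eef_pos': [0.4893, -0.2034, 0.1853], 'eef_rot': [-1.5693, -0.0077, -0.6365], 'contact_force': [0.2354, -0.8679, -1.2847], 'ft_torque': [-0.0232, -0.037, -0.0082], 'finger_gap': 0.0498}
```

>>> send_rows([
  [-8,0,12,0,-1],
  [-16,0,23.5,0,-1],
  [-24,0,35,0,-1],
  [-24,0,35.5,0,-1],
  [-24,0,35.5,0,-1],
  [-24,0,35.5,0,-1],
  [-24,0,35.5,0,-1],
  [-22,0,32,0,-1],
  [-16,0,23,0,-1],
  [-8,0,12,0,-1],
  [0,0,0,0,-1],
  [0,0,0,0,-1],
])

```text
time: 6.0
eef_pos: [0.5009, 0.1344, 0.1786]
eef_rot: [-1.573, 0.001, -0.637]
contact_force: [-0.0, 0.3, -1.1]
finger_gap: 0.0498
```

```bash
python3 - <<'E'
from h import *
st()
im,m=snap('wrist','w4'); st()
E
```

```text
{'time': 6.0, 'qpos': [0.1969, -0.131, 1.5277, -0.0007, 1.7468, 0.8333], 'eef_pos': [0.5009, 0.1344, 0.1786], 'eef_rot': [-1.5726, 0.0008, -0.6366], 'contact_force': [-0.0341, 0.2908, -1.0817], 'ft_torque': [-0.0088, 0.0324, -0.0241], 'finger_gap': 0.0498}
{'time': 6.05, 'qpos': [0.1959, -0.1314, 1.5273, -0.0006, 1.7469, 0.8334], 'eef_pos': [0.5011, 0.1339, 0.179], 'eef_rot': [-1.5721, 0.0004, -0.6376], 'contact_force': [-0.6145, 0.2746, -1.6167], 'ft_torque': [-0.0819, -0.0238, -0.0345], 'finger_gap': 0.0499}
```

View pics/w4.png

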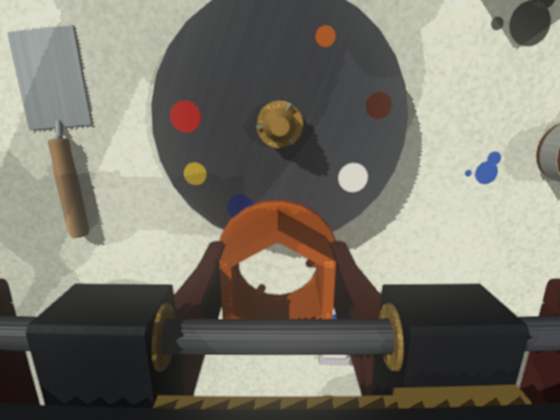

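The stud is at about (280,123) px, ahead of the held nut at (278,260), with the palette rim visible around it. I'll zoom in on the stud.

```bash
python3 - <<'E'
from h import *
d=np.load('pics/w4.npz'); im=d['im']
c=im[90:160,245:320,::-1]; cv2.imwrite('pics/c4.png',cv2.resize(c,None,fx=8,fy=8,interpolation=cv2.INTER_CUBIC))
E
```

```text
(no output)
```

View pics/c4.png

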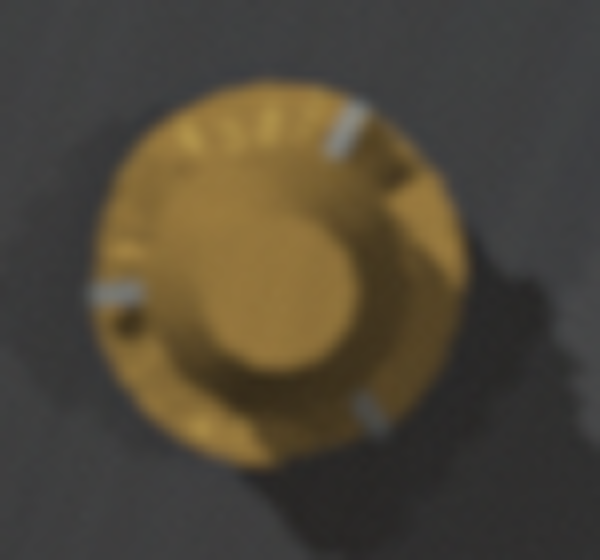

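The grey steel stops show up in the zoomed view at crop angles of about 66°, 185° and 305°. I'll work out the stud axis and stop angles relative to the tool.

```bash
python3 - <<'E'
from h import *
d=np.load('pics/w4.npz'); m={k:d[k] for k in ['mtx','dist_coeffs','world_from_camera']}; im=d['im']
E=np.array([.5010,.1342]);th=-.637; tx=np.array([np.cos(th),np.sin(th)]);tz=np.array([-np.sin(th),np.cos(th)])
print('model wrist cam', np.round(m['world_from_camera'],4).tolist())
T=lambda p: np.c_[(p[:,:2]-E)@tx,(p[:,:2]-E)@tz]*1000
f=lambda v,z: T(ray(m,np.array(v)/8.+[245,90]-0.44,z))
tip=f([(278,292),(358,292),(203,285),(278,372)],.086); print('tip',tip)
stp=f([(347,130),(115,293),(370,412)],.059); print('stops',stp)
A=np.c_[2*stp,np.ones(3)]; s=np.linalg.solve(A,(stp**2).sum(1)); print('stop circ',s[:2],np.sqrt(s[2]+s[:2]@s[:2]))
for c in (tip[0],s[:2]): print(np.degrees(np.arctan2(*(stp-c).T[::-1])))
o=f([(95,290),(467,265),(280,80),(260,467),(150,150),(150,415)],.05); A=np.c_[2*o,np.ones(len(o))]; s=np.linalg.lstsq(A,(o**2).sum(1),rcond=None)[0]; print('thread',s[:2],np.sqrt(s[2]+s[:2]@s[:2]))
# palette
hsv=cv2.cvtColor(im,cv2.COLOR_RGB2GRAY); 
P=[]
C=np.array([280,118.])
for a in np.radians(np.r_[-175:-110:5,-70:15:5,100+70:185:5]):
    r=np.arange(90,150,.5); x=C[0]+r*np.cos(a); y=C[1]+r*np.sin(a); ok=(y>2)
    g=cv2.remap(cv2.GaussianBlur(hsv,(3,3),0),x.astype(np.float32)[None],y.astype(np.float32)[None],cv2.INTER_LINEAR)[0].astype(float)
    dg=np.gradient(g)*ok; k=np.argmax(dg); 
    if dg[k]>4: P.append((x[k],y[k]))
Q=T(ray(m,P,.04)); 
for _ in range(4):
    A=np.c_[2*Q,np.ones(len(Q))]; s=np.linalg.lstsq(A,(Q**2).sum(1),rcond=None)[0]; r=np.hypot(*(Q-s[:2]).T); R0=np.median(r); k=abs(r-R0)<3; Q=Q[k] if k.sum()>5 else Q
print('palette',s[:2],R0,len(Q))
v=np.array([(278,0)]);
E
```

```text
model wrist cam [[0.8047, -0.5707, -0.1637, 0.5461], [-0.5937, -0.7738, -0.2209, 0.1953], [-0.0006, 0.2749, -0.9615, 0.3413], [0.0, 0.0, 0.0, 1.0]]
tip [[ 1.41744521 63.94015598]
 [ 8.65422745 63.95308175]
 [-5.36448139 64.55181284]
 [ 1.43868442 56.80356237]]
stops [[  8.33184423  78.33162348]
 [-14.73252215  62.55395005]
 [ 10.91386167  50.80362382]]
stop circ [ 1.3495346  63.79161912] 16.129611720412797
[  64.33798308 -175.09413504  -54.13678392]
[  64.3490426  -175.59921286  -53.63216238]
thread [ 2.05941907 63.46138326] 19.302358903279423
palette [ 1.94804223 62.72208439] 110.16742383993802 21
```

>>> send_rows([
  [0.4,0,10,0,-1],
  [0.5,0,22,0,-1],
  [0.5,0,22.5,0,-1],
  [0,0,10,0,-1],
  [0,10,0,0,-1],
  [0,20,0,0,-1],
  [0,20,0,0,-1],
  [0,15,0,0,-1],
  [0,7,0,0,-1],
  [0,0,0,0,-1],
  [0,0,0,0,-1],
])

```text
time: 7.15
eef_pos: [0.5411, 0.1858, 0.1084]
eef_rot: [-1.57, -0.001, -0.637]
contact_force: [-0.5, 0.1, 0.3]
finger_gap: 0.0498
```

```bash
python3 - <<'E'
from h import *
st()
im,m=snap('wrist','w5'); im,m=snap('side','s5');im,m=snap('top','t5'); st()
a=np.load('pics/w5.npz')['im'][190:330,205:350,::-1]; b=np.load('pics/s5.npz')['im'][230:340,170:300,::-1];t=np.load('pics/t5.npz')['im'][170:290,90:210,::-1]
r=lambda i: cv2.resize(i,(400,400),interpolation=cv2.INTER_CUBIC)
cv2.imwrite('pics/c5.png',np.hstack([r(a),r(b)]))
E
```

```text
{'time': 7.15, 'qpos': [0.2714, 0.0227, 1.5035, -0.0001, 1.6143, 0.9082], 'eef_pos': [0.5411, 0.1858, 0.1084], 'eef_rot': [-1.57, -0.0007, -0.6368], 'contact_force': [-0.5234, 0.0638, 0.2647], 'ft_torque': [-0.0013, -0.052, 0.0316], 'finger_gap': 0.0498}
{'time': 7.3, 'qpos': [0.2717, 0.0226, 1.5028, -0.0, 1.6142, 0.9083], 'eef_pos': [0.5414, 0.1861, 0.109], 'eef_rot': [-1.5692, -0.0013, -0.6367], 'contact_force': [-0.4635, 0.56, -0.2234], 'ft_torque': [-0.0174, -0.0774, 0.0149], 'finger_gap': 0.0499}
```

View pics/c5.png

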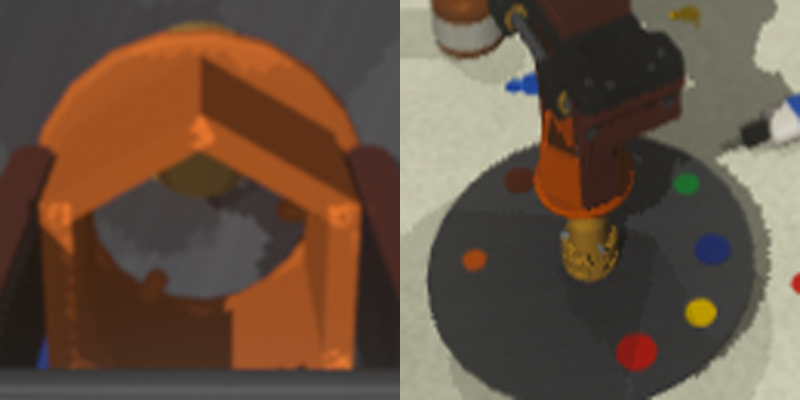

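The stud is visible through the bore and centred side to side, and the side view agrees. I'll descend onto it gently.

>>> send_rows([
  [0,6,0,0,-1],
  [0,8,0,0,-1],
  [0,8,0,0,-1],
  [0,6,0,0,-1],
  [0,4,0,0,-1],
  [0,3,0,0,-1],
  [0,2,0,0,-1],
  [0,0,0,0,-1],
  [0,0,0,0,-1],
])

```text
time: 8.2
eef_pos: [0.541, 0.186, 0.0709]
eef_rot: [-1.57, -0.0, -0.637]
contact_force: [0.4, -0.6, -0.1]
finger_gap: 0.0498
```

>>> send_rows([
  [0,2,0,0,-1],
  [0,2,0,0,-1],
  [0,1.5,0,0,-1],
  [0,0,0,0,-1],
])

```text
time: 8.6
eef_pos: [0.5406, 0.1859, 0.0647]
eef_rot: [-1.571, 0.0, -0.637]
contact_force: [0.5, -0.5, -1.0]
finger_gap: 0.0502
```

>>> send_rows([
  [0,1,0,0,-1],
  [0,1,0,0,-1],
  [0,0,0,0,-1],
])

```text
time: 8.9
eef_pos: [0.5407, 0.186, 0.0629]
eef_rot: [-1.571, 0.0, -0.637]
contact_force: [-1.0, 0.2, -1.7]
finger_gap: 0.0502
```

>>> send_rows([
  [0,1,0,0,-1],
  [0,0,0,0,-1],
])

```text
time: 9.1
eef_pos: [0.5407, 0.186, 0.062]
eef_rot: [-1.571, 0.0, -0.637]
contact_force: [0.7, -0.2, -1.0]
finger_gap: 0.0501
```

>>> send_rows([
  [0,1,0,0,-1],
  [0,0,0,0,-1],
])

```text
time: 9.3
eef_pos: [0.5409, 0.186, 0.0617]
eef_rot: [-1.57, -0.0, -0.637]
contact_force: [-1.7, 0.1, 2.1]
finger_gap: 0.0506
```

Contact came at TCP z = 0.0617, which is the crown height I predicted. I'll add a little pressure.

>>> send_rows([
  [0,0.8,0,0,-1],
  [0,0,0,0,-1],
], grip_force=12)

```text
time: 9.5
eef_pos: [0.5409, 0.1861, 0.0616]
eef_rot: [-1.57, -0.0, -0.637]
contact_force: [-3.8, -0.8, 6.0]
finger_gap: 0.0504
```

>>> send_rows([
  [0,0,0,-0.05,-1],
  [0,0,0,-0.05,-1],
  [0,0,0,-0.05,-1],
  [0,0,0,0,-1],
])

```text
time: 9.9
eef_pos: [0.5416, 0.1864, 0.0616]
eef_rot: [-1.569, -0.002, -0.486]
contact_force: [-1.5, 0.6, 4.8]
finger_gap: 0.0498
```

>>> send_rows([
  [0,0,0,-0.05,-1],
  [0,0,0,-0.05,-1],
  [0,0,0,-0.05,-1],
  [0,0,0,-0.05,-1],
  [0,0,0,-0.05,-1],
  [0,0,0,0,-1],
])

```text
time: 10.5
eef_pos: [0.5415, 0.1866, 0.0616]
eef_rot: [-1.569, -0.002, -0.236]
contact_force: [-0.5, 0.9, 6.1]
finger_gap: 0.0499
```

>>> send_rows([
  [0,0,0,-0.05,-1],
  [0,0,0,-0.05,-1],
  [0,0,0,-0.05,-1],
  [0,0,0,0,-1],
])

```text
time: 10.9
eef_pos: [0.5418, 0.1867, 0.0615]
eef_rot: [-1.569, -0.003, -0.087]
contact_force: [1.1, 1.2, 5.8]
finger_gap: 0.05
```

```bash
python3 -c "
from h import *
st()"
```

```text
{'time': 10.9, 'qpos': [0.272, 0.0446, 1.5653, 0.0007, 1.5285, 0.359], 'eef_pos': [0.5418, 0.1867, 0.0615], 'eef_rot': [-1.569, -0.0028, -0.087], 'contact_force': [1.0739, 1.2232, 5.7601], 'ft_torque': [0.4368, -0.3584, -0.0053], 'finger_gap': 0.05}
```

>>> send_rows([
  [0,0,0,-0.04,-1],
  [0,0,0,-0.04,-1],
  [0,0,0,-0.04,-1],
  [0,0,0,0,-1],
])

```text
time: 11.3
eef_pos: [0.5418, 0.1866, 0.0614]
eef_rot: [-1.569, -0.003, 0.032]
contact_force: [1.7, 2.9, 5.6]
finger_gap: 0.05
```

>>> send_rows([
  [0,0,0,-0.04,-1],
  [0,0,0,0,-1],
])

```text
time: 11.5
eef_pos: [0.5405, 0.1858, 0.0599]
eef_rot: [-1.571, 0.001, 0.072]
contact_force: [0.1, 0.8, 1.7]
finger_gap: 0.0496
```

>>> send_rows([
  [0,0,0,-0.04,-1],
  [0,0,0,0,-1],
])

```text
time: 11.7
eef_pos: [0.5401, 0.1857, 0.0592]
eef_rot: [-1.571, 0.002, 0.112]
contact_force: [-0.3, 1.3, -0.4]
finger_gap: 0.0499
```

The z dropped and the force vanished at about 43°, inside the entry window I predicted. I'll ease down into the entry.

>>> send_rows([
  [0,1,0,0,-1],
  [0,1,0,0,-1],
  [0,1,0,0,-1],
  [0,0,0,0,-1],
])

```text
time: 12.1
eef_pos: [0.5404, 0.1858, 0.0567]
eef_rot: [-1.571, 0.001, 0.113]
contact_force: [-0.1, -0.8, -1.2]
finger_gap: 0.0498
```

>>> send_rows([
  [0,1,0,0,-1],
  [0,1,0,0,-1],
  [0,0,0,0,-1],
])

```text
time: 12.4
eef_pos: [0.5408, 0.1859, 0.0551]
eef_rot: [-1.571, 0.0, 0.113]
contact_force: [-0.1, -0.1, -0.4]
finger_gap: 0.05
```

>>> send_rows([
  [0,1,0,0,-1],
  [0,0,0,0,-1],
])

```text
time: 12.6
eef_pos: [0.5408, 0.186, 0.0542]
eef_rot: [-1.571, -0.0, 0.113]
contact_force: [0.3, -0.4, -1.7]
finger_gap: 0.0496
```

>>> send_rows([
  [0,0.8,0,0,-1],
  [0,0,0,0,-1],
])

```text
time: 12.8
eef_pos: [0.5408, 0.186, 0.0534]
eef_rot: [-1.571, 0.0, 0.113]
contact_force: [-0.5, 0.4, -1.4]
finger_gap: 0.05
```

>>> send_rows([
  [0,0.8,0,0,-1],
  [0,0,0,0,-1],
])

```text
time: 13.0
eef_pos: [0.5409, 0.186, 0.053]
eef_rot: [-1.571, -0.0, 0.113]
contact_force: [-0.0, 0.4, 0.2]
finger_gap: 0.0503
```

>>> send_rows([
  [0,0.1,0,0.05,-1],
  [0,0.14,0,0.05,-1],
  [0,0.14,0,0.05,-1],
  [0,0.14,0,0.05,-1],
  [0,0,0,0,-1],
])

```text
time: 13.5
eef_pos: [0.5412, 0.186, 0.0527]
eef_rot: [-1.571, -0.001, -0.087]
contact_force: [0.3, -0.5, 0.8]
finger_gap: 0.05
```

>>> send_rows([
  [0,0.14,0,0.05,-1],
  [0,0.14,0,0.05,-1],
  [0,0.14,0,0.05,-1],
  [0,0.14,0,0.05,-1],
  [0,0,0,0,-1],
])

```text
time: 14.0
eef_pos: [0.5409, 0.186, 0.0519]
eef_rot: [-1.571, -0.0, -0.286]
contact_force: [-0.4, 0.3, 0.8]
finger_gap: 0.0496
```

```bash
python3 -c "
from h import *
st()"
```

```text
{'time': 14.0, 'qpos': [0.2717, 0.0501, 1.5768, -0.0, 1.5142, 0.5576], 'eef_pos': [0.5409, 0.186, 0.0519], 'eef_rot': [-1.5706, -0.0004, -0.2858], 'contact_force': [-0.403, 0.3183, 0.7974], 'ft_torque': [-0.071, -0.0635, 0.0033], 'finger_gap': 0.0496}
```

>>> send_rows([
  [0,0.15,0,0.05,-1],
  [0,0.15,0,0.05,-1],
  [0,0.15,0,0.05,-1],
  [0,0.15,0,0.05,-1],
  [0,0,0,0,-1],
])

```text
time: 14.5
eef_pos: [0.5409, 0.186, 0.0512]
eef_rot: [-1.571, -0.0, -0.485]
contact_force: [-0.9, -0.5, 1.6]
finger_gap: 0.05
```

>>> send_rows([
  [0,0.15,0,0.05,-1],
  [0,0.15,0,0.05,-1],
  [0,0.15,0,0.05,-1],
  [0,0.15,0,0.05,-1],
  [0,0,0,0,-1],
])

```text
time: 15.0
eef_pos: [0.5408, 0.1861, 0.0506]
eef_rot: [-1.571, 0.0, -0.684]
contact_force: [-0.6, 0.4, 1.9]
finger_gap: 0.0499
```

```bash
python3 -c "
from h import *
st()"
```

```text
{'time': 15.0, 'qpos': [0.2718, 0.0509, 1.5783, 0.0002, 1.5122, 0.9563], 'eef_pos': [0.5408, 0.1861, 0.0506], 'eef_rot': [-1.5706, 0.0001, -0.6845], 'contact_force': [-0.602, 0.405, 1.8718], 'ft_torque': [0.0131, -0.0003, -0.0148], 'finger_gap': 0.0499}
```

>>> send_rows([
  [0,0.15,0,0.05,-1],
  [0,0.15,0,0.05,-1],
  [0,0.15,0,0.05,-1],
  [0,0.15,0,0.05,-1],
  [0,0,0,0,-1],
])

```text
time: 15.5
eef_pos: [0.5408, 0.1861, 0.05]
eef_rot: [-1.571, 0.0, -0.884]
contact_force: [0.1, 0.6, 2.0]
finger_gap: 0.0497
```

>>> send_rows([
  [0,0.15,0,0.05,-1],
  [0,0.15,0,0.05,-1],
  [0,0,0,0,-1],
])

```text
time: 15.8
eef_pos: [0.5408, 0.1861, 0.0497]
eef_rot: [-1.571, 0.0, -0.984]
contact_force: [-0.6, 0.2, 2.1]
finger_gap: 0.0498
```

```bash
python3 -c "
from h import *
st()"
```

```text
{'time': 15.8, 'qpos': [0.2718, 0.0515, 1.5794, 0.0002, 1.5106, 1.2558], 'eef_pos': [0.5408, 0.1861, 0.0497], 'eef_rot': [-1.5707, 0.0002, -0.984], 'contact_force': [-0.5829, 0.1965, 2.0862], 'ft_torque': [0.0806, 0.1281, 0.0437], 'finger_gap': 0.0498}
```

>>> send_rows([
  [0,0.15,0,0.05,-1],
  [0,0.15,0,0.05,-1],
  [0,0,0,0,-1],
])

```text
time: 16.1
eef_pos: [0.541, 0.186, 0.0497]
eef_rot: [-1.57, -0.0, -1.084]
contact_force: [-1.0, -0.1, 2.7]
finger_gap: 0.05
```

>>> send_rows([
  [0,0.15,0,0.05,-1],
  [0,0.15,0,0.05,-1],
  [0,0,0,0,-1],
])

```text
time: 16.4
eef_pos: [0.5411, 0.186, 0.0496]
eef_rot: [-1.57, -0.0, -1.184]
contact_force: [-1.7, -0.7, 5.3]
finger_gap: 0.0498
```

```bash
python3 -c "
from h import *
st()"
```

```text
{'time': 16.4, 'qpos': [0.2717, 0.0515, 1.5795, -0.0001, 1.5097, 1.4557], 'eef_pos': [0.5411, 0.186, 0.0496], 'eef_rot': [-1.5699, -0.0002, -1.1841], 'contact_force': [-1.6807, -0.7161, 5.3163], 'ft_torque': [-0.0, 0.3198, -0.0288], 'finger_gap': 0.0498}
```

>>> send_rows([
  [0,0,0,0.05,-1],
  [0,0,0,0.05,-1],
  [0,0,0,0,-1],
])

```text
time: 16.7
eef_pos: [0.5411, 0.1859, 0.0497]
eef_rot: [-1.57, -0.0, -1.284]
contact_force: [-0.6, -1.5, 5.4]
finger_gap: 0.0502
```

```bash
python3 - <<'E'
from h import *
st()
im,m=snap('wrist','w6'); im,m=snap('side','s6')
b=np.load('pics/s6.npz')['im'][230:340,170:300,::-1]
cv2.imwrite('pics/c6.png',np.hstack([cv2.resize(b,(473,400),interpolation=cv2.INTER_CUBIC)]))
E
```

```text
{'time': 16.7, 'qpos': [0.2716, 0.0515, 1.5795, -0.0001, 1.5097, 1.5558], 'eef_pos': [0.5411, 0.1859, 0.0497], 'eef_rot': [-1.5698, -0.0001, -1.2842], 'contact_force': [-0.6168, -1.5046, 5.4036], 'ft_torque': [-0.0414, 0.2316, -0.0817], 'finger_gap': 0.0502}
```

View pics/c6.png

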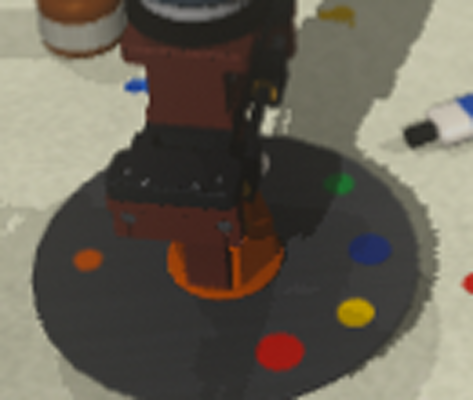

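View pics/w6.png

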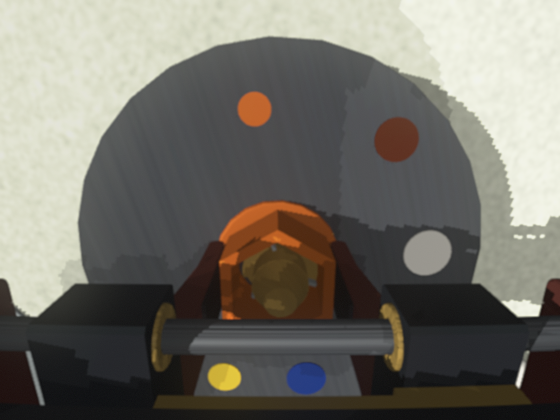

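The flange looks flush in both views, z stays at 49.7 mm and the moment is small. I'll take off the pressure and open.

>>> send_rows([
  [0,-0.6,0,0,-1],
  [0,0,0,0,-0.2],
  [0,0,0,0,0.2],
  [0,0,0,0,0.7],
  [0,0,0,0,1],
  [0,0,0,0,1],
  [0,0,0,0,1],
], grip_force=5)

```text
time: 17.5
eef_pos: [0.5407, 0.186, 0.0494]
eef_rot: [-1.571, 0.0, -1.286]
contact_force: [0.1, -1.1, 0.7]
finger_gap: 0.0811
```

>>> send_rows([
  [0,-6,0,0,1],
  [0,-15,0,0,1],
  [0,-25,0,0,1],
  [0,-30,0,0,1],
  [0,-30,0,0,1],
  [0,-20,0,0,1],
  [0,-8,-20,0,1],
  [0,0,-30,0,1],
  [0,0,-20,0,1],
  [0,0,0,0,1],
  [0,0,0,0,1],
])

```text
time: 18.6
eef_pos: [0.4741, 0.1665, 0.185]
eef_rot: [-1.568, -0.0, -1.287]
contact_force: [1.3, -1.2, -0.2]
finger_gap: 0.088
```

```bash
python3 - <<'E'
from h import *
st()
im,m=snap('wrist','w7'); im,m=snap('side','s7'); im,m=snap('top','t7')
b=np.load('pics/s7.npz')['im'][250:350,170:300,::-1]
w=np.load('pics/w7.npz')['im'][:,:,::-1]
cv2.imwrite('pics/c7.png',np.vstack([cv2.resize(b,(390,300),interpolation=cv2.INTER_CUBIC),cv2.resize(w,(390,292))]))
E
```

```text
{'time': 18.6, 'qpos': [0.27, -0.1789, 1.5594, -0.0, 1.7584, 1.5566], 'eef_pos': [0.4741, 0.1665, 0.185], 'eef_rot': [-1.5681, -0.0001, -1.2866], 'contact_force': [1.3396, -1.1809, -0.2187], 'ft_torque': [-0.057, 0.0009, 0.0189], 'finger_gap': 0.088}
```

View pics/c7.png

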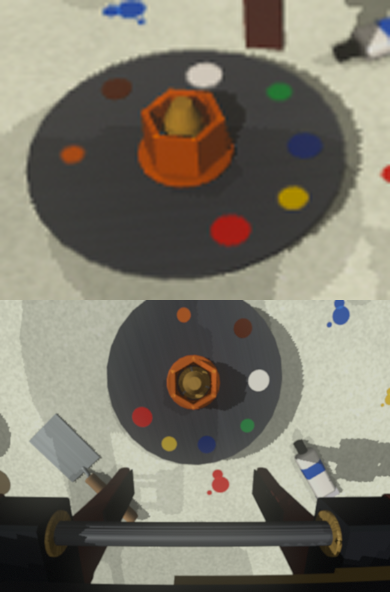

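View pics/t7.png

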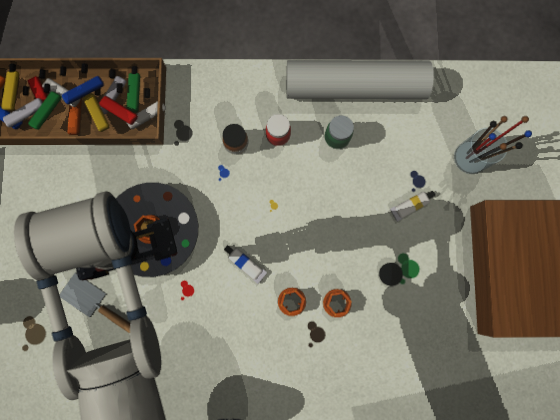

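Side view: the nut sits on the palette with the stud tip standing out of the bore. The bystanders are where they were. As a last check, I'll measure the flange height from the side view.

```bash
python3 - <<'E'
from h import *
d=np.load('pics/s7.npz'); m={k:d[k] for k in ['mtx','dist_coeffs','world_from_camera']}; im=d['im']
def circ(Q):
    A=np.c_[2*Q,np.ones(len(Q))]; s=np.linalg.lstsq(A,(Q**2).sum(1),rcond=None)[0]; return s[:2],np.sqrt(s[2]+s[:2]@s[:2])
hsv=cv2.cvtColor(im,cv2.COLOR_RGB2HSV); mk=cv2.inRange(hsv,(2,130,60),(16,255,255)); mk[:275]=0; mk[318:]=0; mk[:,:212]=0; mk[:,252:]=0
low=[(x,np.nonzero(mk[:,x])[0].max()+.5) for x in range(212,252) if mk[:,x].any()]
low=[p for p in low if p[1]>303]
print(low[0],low[-1],len(low))
# palette rim center from side: visible near rim
g=cv2.cvtColor(im,cv2.COLOR_RGB2GRAY)
for z in (.040,.0433): 
    Q=ray(m,low,z)[:,:2]; print(z,circ(Q), 'dist of foremost from (.5405,.185):',np.hypot(*(Q-[.5405,.185]).T).round(4)[::5])
for f in ('t0','t7','s0','s7'): pass
a=np.load('pics/top0.npz')['im'].astype(int); b=np.load('pics/t7.npz')['im'].astype(int)
for n,(x,y) in dict(dark=(234,137),red=(277,130),green=(339,132),blue=(246,263),ochre=(412,206),lid=(390,274)).items():
    print(n,abs(a-b)[y-14:y+15,x-14:x+15].mean().round(2))
w=np.load('pics/w7.npz')['im'][90:200,230:330,::-1] if 0 else np.load('pics/w7.npz')['im'][60:180,220:340,::-1]
s=im[270:325,200:265,::-1]
cv2.imwrite('pics/c8.png',np.hstack([cv2.resize(w,(400,400),interpolation=cv2.INTER_CUBIC),cv2.resize(s,(400,340),interpolation=cv2.INTER_CUBIC)[:,:].copy() if 0 else cv2.resize(s,(400,400),interpolation=cv2.INTER_CUBIC)]))
E
```

```text
(216, np.float64(304.5)) (246, np.float64(304.5)) 31
0.04 (array([0.53749779, 0.18755808]), np.float64(0.031433140547198465)) dist of foremost from (.5405,.185): [0.0318 0.0325 0.0338 0.036  0.0357 0.0359 0.0352]
0.0433 (array([0.53573915, 0.19045251]), np.float64(0.03128933278729359)) dist of foremost from (.5405,.185): [0.0328 0.035  0.0368 0.0393 0.0388 0.0387 0.0369]
dark 11.86
red 19.77
green 8.53
blue 17.93
ochre 30.71
lid 11.68
```

View pics/c8.png

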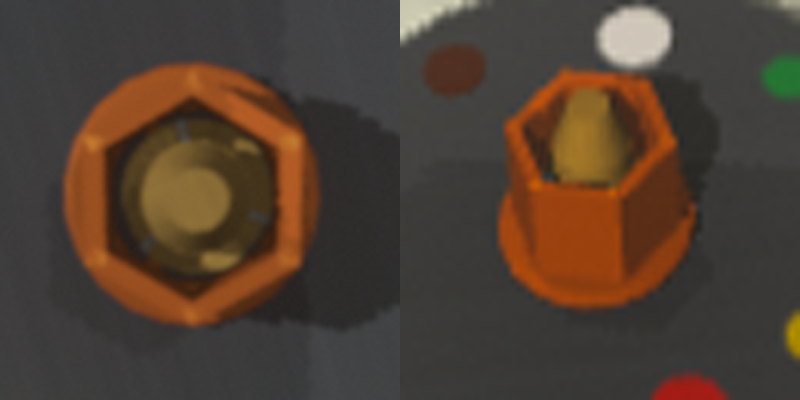

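Measured on the palette plane, the flange edge fits the expected radius. The flats still match the gripper's yaw, so the nut didn't turn back when I let go. Handing in.

```bash
python3 -c "
from h import *
st(); print(workorder.finish_job())"
```

```text
{'time': 18.75, 'qpos': [0.2699, -0.1763, 1.5594, 0.0, 1.7583, 1.5566], 'eef_pos': [0.4743, 0.1665, 0.1837], 'eef_rot': [-1.5706, 0.0, -1.2867], 'contact_force': [0.5746, 0.2167, 0.5949], 'ft_torque': [0.0057, 0.0307, -0.0388], 'finger_gap': 0.0879}
the job is handed in; nothing more can be done
None
```

The palette is fastened: the farthest nut is screwed onto the stud with its flange down on the palette. I handed the job in at 18.75 s with the gripper open and clear.

- **Thread:** The nut landed on the crowns, 12 mm up. It dropped into the entries after about 43° anticlockwise under a light push of about 6 N. I then turned it about 80° clockwise. Over the last 17° or so the height stayed within 0.1 mm, at the level expected for fully home. The highest force I read during the work was about 6 N.
- **Last checks:** After release, the side view puts the flange edge at about 31.4 mm radius on the palette plane; the true value is 33 mm. This view alone only roughly rules out the nut sitting a few millimetres high. The wrist view shows the nut did not turn back when let go.
- **Bystanders:** They look to be in the same places in the top view. The pixel differences I ran there were not usable, which I put down to the arm's changed shadows, so this was judged by eye.
- **Disagreement:** The top and wrist cameras differed by 2–3 mm on where the nut first stood. I went with the wrist camera.

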